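Clamp a biscuit-press barrel in its filling cradle

ROBOT

A 6-joint arm with a two-finger parallel gripper is mounted at the origin on a cart in front of the work surface, level with it; the furniture and walls round the work are solid. World frame = base frame: x ahead of the robot, y to its left, z up, the work surface at z = 0. Lengths are in m, angles in degrees, forces in N, time in s.
With the tool pointing down it reaches from about 0.325 to 0.875 m from the base axis. Payload 4.4 kg.
Tool frame: the origin (TCP) lies at the very end of the fingers, on their centre line; the grasp point (between the pads) lies behind it (env.pinch_z is the z of the grasp point in the tool frame, in m); z points along the fingers, y is the line along which they close (so a half turn about z gives the same grasp; the last joint's range is limited). The gripper opens to 85 mm and grips with 20 to 120 N. Pads are 22 mm wide; open, the fingers measure 114 mm over their backs; the gripper's body (76 mm by 85 mm) begins 54 mm behind the grasp point. The pads swing forward as they close: fully open they stand 13 mm farther back than shut.
Start: joints at [60.476, 11.837, 88.321, -0, 79.842, -8.623], TCP at [0.205, 0.537, 0.231] pointing down, gripper open.
Joint ranges: [-156.59, 156.59], [-49.26, 127.26], [12.9, 141.05], [-63.56, 243.56], [4.71, 150.69], [-161.64, 161.64]. Speed limits (degrees/s): [159.86, 159.86, 180, 180, 180, 180].

INTERFACE

Orientations are given as [roll, pitch, yaw] about the fixed x, y, z axes, in that order (R = Rz(yaw) Ry(pitch) Rx(roll)).
In Python, from rig import env, cams gives the robot as it stands. The module is installed in compiled form; this text tells all that it offers.
- The arm moves only by the shell command python3 -m crank 'ROWS' [FORCE]. ROWS is text: rows parted by semicolons, each of 7 numbers parted by spaces: the shift along the tool's x, y, z in mm, then the turn, a rotation vector about the tool's x, y, z in rad, then the opening, from -1 (shut) to 1 (fully open). A call has 1 to 8 rows; each row is the pose to reach, as a shift and turn from the pose commanded when the call began, along the tool's axes at that moment; what a row does not reach only later rows make up. A row lasts 1/10 s, in which the tool goes at most 50 mm and 8.59 degrees, less where a joint would pass 70% of its speed; a pose out of reach is approached as far as the arm can. A call with a gripper value outside its range is refused whole. The fingers move at their own pace and stop on an object; FORCE is the grip in N (left out, the last holds). Time passes only in rows, so rows that repeat a pose let the fingers close. It gives the time, the measured TCP pose, the force, the opening and the grip force at its end, in the units of the state.
- env.get_obs(): the state, without advancing time (a new reading comes with each control period).
- cams.camera(name): name is "scene" or "top" or "wrist"; returns a dict with "frame" (420x560x3 uint8, red, green, blue), "mtx" (3x3 intrinsics, pixels), "k1" (the pictures are not rectified: a ray, as slopes to the right and down, at radius r is drawn at 1 + k1 r^2 times it, then the intrinsics apply), "rvec" (rotation vector, rad) and "tvec" (3), from world to camera coordinates, as OpenCV has them. Camera axes: x right, y down, z forward; pixel columns grow to the right and rows downward; lengths in m; the calibration is good to about 2 mm. A picture is of the moment at which its call begins. There is no depth.
- env.hand_in(): hands the job in; it is judged then, once.
Trained networks look in the newest picture that a camera, given by its name, has taken for a name from the list of things; names that differ only in an ending like _2 or _b are one class to them, and where a whole thing is asked for, a point or a joint stands for the part that bears it (a point fixed in the world has none). Each returns a list of dicts, best first, with "confidence" (0 to 1); they miss things now and then, are a little off and sometimes report something else, mostly with a low value. They report only what shows in the picture. A call takes as long as a camera call.
- cams.boxes_of(label, camera): "centre" ([x, y, z] in m, in the coordinates of the camera as it stood for that picture, good to about 4 mm: the middle of the surface that is visible of it).
- cams.cut_out(label, camera): "mask" (420x560 bool, what is visible of it).
- cams.mark_of(label, camera): "centre" ([x, y, z] in m, in the coordinates of the camera as it stood for that picture, good to about 4 mm: a listed point, or the origin of a listed thing).
The state is a dict: "t": time; "joint_positions": joint angles; "dq": joint speeds; "tau": joint torques, N m; "tool_pos": TCP position; "tcp_rot": TCP orientation; "wrist_force": force on the tool from outside, world axes, zero at the start; "torque": the same for the moment, N m; "opening": opening from 0.0 (shut) to 1.0 (fully open); "grip_force": force on a finger pad.
Only numpy, scipy, OpenCV 4.12 (cv2) and the standard library are available. Lean on these libraries where they do the work, as an engineer would, in place of code of your own. Each camera call takes 0.05 s, during which the arm holds its last target. There are 200 camera calls.

TASK

Get the biscuit press ready for filling: lift the cradle's sprung clamp bar out of its fork, swing it aside, and set the metal press barrel down in the two V saddles without dropping it, with its hexagonal collars just outside the saddles (either way round). Then swing the bar back over the barrel and lower it into the fork, so that it presses the barrel down, and let go.

Things in the scene. Friction and masses are not known exactly. Their poses are not given: they have to be found in the camera images.
- cradle: Filling cradle, fixed on the worktop: pale wooden base plate, x -100 to 120 mm, 130 mm wide in y, 12 mm high, with two V saddles, a post at +x and a fork at -x. Origin under the centre of the base, on the worktop; z up. A seated barrel lies along its y axis.
- seat (a point): Where the middle of a seated barrel's axis comes: cradle x = y = 0, 50 mm above the worktop. The two white V saddles are 14 mm wide, centred 42 mm either side of it along the cradle's y; between them a 70 mm gap is open for the fingers down to the base. Saddle arms reach 31 mm either side in x and 45 mm height.
- fork (a point): Top of the white fork that takes the bar, at cradle x = -75 mm, y = 0, tine tops 84 mm above the worktop. It is 14 mm thick in x and 46 mm wide in y; its slot is 28 mm wide in y, open at the top, floor 60 mm above the worktop.
- post (a point): Point on the bar's upright hinge axis, 66 mm above the worktop at cradle x = +90 mm, y = 0: the axis of a steel post 15 mm thick and 118 mm high, with the bar's hub (28 mm thick, top 88 mm up) on it.
- knob (a point): Middle of the bar's grip knob: upright round black knob, 26 mm across (32 mm cap on top), 38 mm to grip, 195 mm from the post's axis, outside the fork. At rest it is 116 mm above the worktop, 50 mm above the bar's underside, 27 mm below its own top. The steel bar (16 mm wide, 12 thick, underside 66 mm above the worktop at rest) runs from post to knob.
- bar_lift (a joint): Height of the bar in m, 0 to 0.05; 0 is down. A spring pulls it down (about 8 N with its weight at 0, 12 N at 0.05); let go, it sinks by itself. Above 0.020 it is clear of the fork; below, the tines stop it turning. It passes over a seated barrel above 0.016. Resting on a seated barrel it reads about 0.006.
- bar_turn (a joint): Turn of the bar in rad, 0 to 1.9. 0 is a stop: straight across the cradle from post to fork, over the barrel's middle. Grows clockwise seen from above, the knob going to the cradle's +y side: at angle a it is at post + 195 mm x (-cos a, sin a) in the cradle's x, y. The hinge is a little stiff: the bar stays at the angle where it is left.
- barrel: Biscuit-press barrel, loose, about 0.25 kg, lying on the worktop: grey metal tube 44 mm across along its own y, origin mid-length on its axis (26 mm up at the start). Dark hexagonal collars, 52 mm across flats (60 over corners), 60 to 72 mm from the middle; nozzle to 90 mm at +y, black button to 82 mm at -y. Saddles' outer faces are 98 mm apart, so the collars clear them by 11 mm each way.

How it is judged:
By the outcome, as a careful person would: the job done as asked, in the order asked, and still so for the second after the job is handed in, with the robot touching nothing.
It also fails if it takes over 69 s, if anything falls off the work surface, if the arm or the gripper's body presses on something with over 40 N, if the wrist force passes 120 N, or if a joint passes its speed limit or range.

## Working session

There is one attempt and no reset: what is moved stays moved. The work goes in short steps, Python scripts to look and compute and a shell command to move; the robot and the scene stay as the last step left them, time stands still between calls to the robot, and variables do not carry over. Pictures are saved under pics/ and viewed, at most 13 in all, crops included, and the job is handed in when it is done.

```bash
mkdir -p pics; cat > h.py <<'E'
from rig import env, cams
import numpy as np, cv2
from scipy.spatial.transform import Rotation as Ro
def world(c,p):
    R=cv2.Rodrigues(np.array(c["rvec"],float))[0]; return R.T@(np.array(p)-np.array(c["tvec"]).ravel())
def snap(n,f=None):
    c=cams.camera(n)
    if f: cv2.imwrite("pics/"+f,c["frame"][:,:,::-1])
    return c
def marks(n,c,labels):
    for l in labels:
        for d in cams.mark_of(l,n)[:2]: print(n,l,round(d["confidence"],2),world(c,d["centre"]).round(4))
E
python3 - <<'E'
from h import *
o=env.get_obs();print(o, env.pinch_z)
for n in("scene","top"):
    c=snap(n,n+"0.png"); marks(n,c,["cradle","seat","fork","post","knob","barrel"])
    for l in("barrel","knob"):
        for d in cams.boxes_of(l,n)[:1]: print("box",l,d["confidence"],world(c,d["centre"]).round(4))
a=cv2.imread("pics/scene0.png");b=cv2.imread("pics/top0.png")
E
```

```text
{'t': 0.0, 'joint_positions': array([ 6.04784500e+01,  1.18862364e+01,  8.84055379e+01, -1.86686652e-04,
        7.98420064e+01, -8.62353324e+00]), 'dq': array([ 0.02112956,  0.09998906, -0.11405209,  0.0278816 , -0.07707352,
       -0.06199372]), 'tau': array([-2.35424632e-03, -3.83014977e+01, -2.91601878e+01, -5.40482852e-04,
        1.04526427e-02, -8.92765030e-06]), 'tool_pos': array([0.20474062, 0.53649466, 0.23009996]), 'tcp_rot': array([-1.79867704e+02, -1.98776451e-02,  1.59101993e+02]), 'wrist_force': array([0.34669286, 0.33184091, 0.18975558]), 'torque': array([ 0.00241946, -0.0040611 , -0.02375491]), 'grip_force': 0.0, 'opening': 1.0013907043533812} -0.0187
scene cradle 0.94 [ 0.5234  0.0173 -0.0006]
scene fork 0.78 [0.457  0.0188 0.0822]
scene post 0.82 [0.6124 0.0315 0.0657]
scene post 0.33 [0.4523 0.0204 0.0841]
scene knob 0.77 [0.4237 0.0132 0.1174]
scene barrel 0.85 [ 0.4544 -0.196   0.0258]
box barrel 0.8 [ 0.4495 -0.2188  0.0424]
box knob 0.7 [0.4613 0.0096 0.0771]
top cradle 0.64 [0.522  0.0245 0.0043]
top seat 0.85 [0.5231 0.0247 0.0531]
top fork 0.58 [0.4515 0.014  0.0865]
top post 0.88 [0.6177 0.0348 0.0665]
top barrel 0.96 [ 0.4493 -0.1999  0.0315]
box barrel 0.83 [ 0.4488 -0.1939  0.0519]
```

View pics/scene0.png

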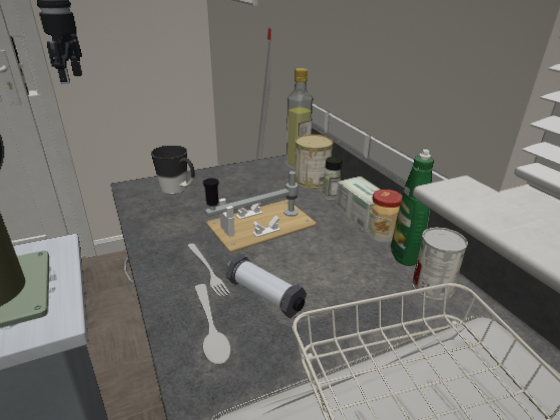

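View pics/top0.png

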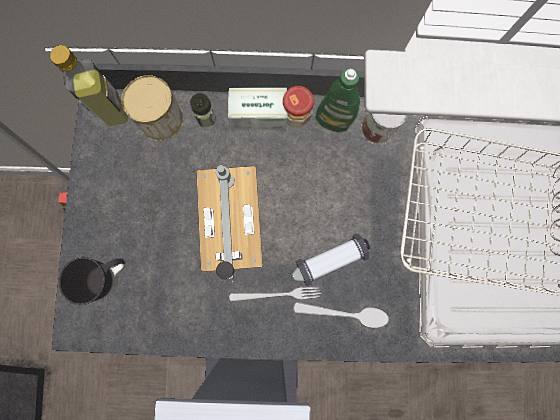

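The scene camera shows the bar lying from post (290,195) to knob (211,190). The top view has the post at (222,173), the knob at (224,270) and the barrel from nozzle (298,272) to button (368,240), with the mug at the left. The bar is at turn 0, and its post is on the side away from the robot.

```bash
cat >> h.py <<'E'
def ray(c,uv,z):
    K=np.array(c["mtx"]);k1=c["k1"]
    uv=np.atleast_2d(np.array(uv,float))
    s=cv2.undistortPoints(uv[:,None],K,np.array([k1,0,0,0.]))[:,0]
    R=cv2.Rodrigues(np.array(c["rvec"],float))[0];o=-R.T@np.array(c["tvec"]).ravel()
    d=np.c_[s,np.ones(len(s))]@R
    return o+d*((z-o[2])/d[:,2:])
def barrel_mask(n,c,z=0.026):
    m=cams.cut_out("barrel",n)
    if not m: return None
    v,u=np.nonzero(m[0]["mask"]); w=ray(c,np.c_[u,v],z)[:,:2]
    (cx,cy),(a,b),ang=r=cv2.minAreaRect((w*1000).astype(np.float32))
    _,_,vt=np.linalg.svd(w-w.mean(0),full_matrices=False)
    print(n,"barrel conf",round(m[0]["confidence"],2),"rect",np.round(r[0],1),np.round(r[1],1),round(ang,1),"pca yaw-of-axis",round(np.degrees(np.arctan2(vt[0,1],vt[0,0]))%180,1),"mean",w.mean(0).round(4))
E
python3 - <<'E'
from h import *
c=snap("top")
hsv=cv2.cvtColor(c["frame"],cv2.COLOR_RGB2HSV)
m=cv2.inRange(hsv,(10,70,110),(28,255,255));m[:,:185]=0;m[:,275:]=0;m[:155]=0;m[285:]=0
v,u=np.nonzero(m);w=ray(c,np.c_[u,v],0.012)[:,:2]*1000
r=cv2.minAreaRect(w.astype(np.float32));print("plate",np.round(r[0],1),np.round(r[1],1),round(r[2],2),len(u))
print(cv2.boxPoints(r).round(1))
barrel_mask("top",c,0.03)
# knob cap, post top by click
print("knobcap",ray(c,[224,270],0.143),"post",ray(c,[222,173],0.118))
print(ray(c,[[120,265],[85,280],[150,105],[155,137]],0.08).round(3))
c=snap("scene");barrel_mask("scene",c,0.03)
E
```

```text
plate [535.1  25.4] [219.4 129.6] 6.08 4331
[[419.2  78.2]
 [432.9 -50.6]
 [651.1 -27.4]
 [637.3 101.5]]
top barrel conf 0.81 rect [ 449.2 -192.4] [ 58.6 168.8] 25.1 pca yaw-of-axis 115.5 mean [ 0.4498 -0.1926]
knobcap [[0.42044242 0.01405167 0.143     ]] post [[0.60578702 0.03035411 0.118     ]]
[[0.424 0.226 0.08 ]
 [0.392 0.294 0.08 ]
 [0.757 0.195 0.08 ]
 [0.687 0.178 0.08 ]]
scene barrel conf 0.91 rect [ 449.1 -196.9] [ 75.5 184.4] 25.4 pca yaw-of-axis 112.0 mean [ 0.4503 -0.2043]
```

```bash
cat >> h.py <<'E'
def to(p,yaw,n=1):
    "shift (mm) and turn (rotvec) in tool axes from the measured pose to TCP p, tool down at yaw"
    o=env.get_obs(); R=Ro.from_euler("xyz",o["tcp_rot"],degrees=True)
    s=R.inv().apply(np.array(p)-o["tool_pos"])*1000
    t=(R.inv()*Ro.from_euler("xyz",[180,0,yaw],degrees=True)).as_rotvec()
    print("shift",s.round(1),"turn",t.round(3),"now",o["tool_pos"].round(4),o["tcp_rot"].round(1),"F",o["wrist_force"].round(1),"open",round(o["opening"],2),"t",round(o["t"],2))
E
python3 -c "
from h import *
to([.421,.013,.2],-174)"
```

```text
shift [-388.6 -412.7   31.3] turn [ 0.    0.   -0.47] now [0.2052 0.5372 0.2313] [180.    0.  159.1] F [ 0.8 -0.3  0.2] open 1.0 t 1.1
```

```bash
python3 -m crank '-388 -412 0 0 0 -0.47 1;-388 -412 0 0 0 -0.47 1;-388 -412 0 0 0 -0.47 1;-388 -412 0 0 0 -0.47 1;-388 -412 0 0 0 -0.47 1;-388 -412 0 0 0 -0.47 1;-388 -412 0 0 0 -0.47 1;-388 -412 0 0 0 -0.47 1'; python3 -c "
from h import *
to([.421,.013,.2],-174)"
```

```text
t: 1.9
tool_pos: [0.3551, 0.1728, 0.2318]
tcp_rot: [180.0, 0.1, -173.9]
wrist_force: [1.2, 0.4, 0.6]
opening: 1.003
grip_force: 0.0
shift [ -48.6 -165.9   31.8] turn [0.    0.002 0.001] now [0.3551 0.1728 0.2318] [ 1.800e+02  1.000e-01 -1.739e+02] F [1.2 0.4 0.6] open 1.0 t 1.9
```

```bash
python3 -m crank '-48 -166 20 0 0 0 1;-48 -166 20 0 0 0 1;-48 -166 20 0 0 0 1;-48 -166 20 0 0 0 1;-48 -166 20 0 0 0 1;-48 -166 20 0 0 0 1'; python3 -c "
from h import *
to([.421,.013,.2],-174)
c=snap('wrist','w1.png');marks('wrist',c,['knob','fork','post','seat'])
c=snap('scene');marks('scene',c,['knob'])"
```

```text
t: 2.5
tool_pos: [0.4196, 0.0145, 0.2113]
tcp_rot: [180.0, -0.0, -174.1]
wrist_force: [-0.9, 0.1, 0.3]
opening: 1.0
grip_force: 0.0
shift [-1.2 -1.7 11.3] turn [ 0.001 -0.001 -0.001] now [0.4196 0.0145 0.2113] [ 180.    -0.  -174.1] F [-0.9  0.1  0.3] open 1.0 t 2.5
wrist knob 0.64 [0.4233 0.0112 0.1157]
wrist fork 0.84 [0.4464 0.0144 0.0826]
wrist seat 0.83 [0.5222 0.0197 0.0457]
scene knob 0.91 [0.4186 0.0119 0.1161]
scene knob 0.41 [ 0.4512 -0.1996  0.025 ]
```

View pics/w1.png

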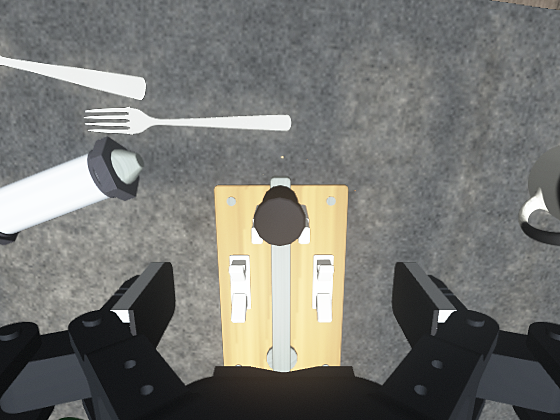

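The wrist view shows the knob cap at (280,216), centred between the fingers. It agrees with the fitted pose, so I'm descending.

```bash
python3 -m crank '-1 -2 60 0 0 0 1;-1 -2 60 0 0 0 1;-1 -2 90 0 0 0 1;-1 -2 113 0 0 0 1;-1 -2 113 0 0 0 1;-1 -2 113 0 0 0 0.6;-1 -2 113 0 0 0 -0.3;-1 -2 113 0 0 0 -1' 60;  python3 -m crank '0 0 0 0 0 0 -1;0 0 0 0 0 0 -1;0 0 0 0 0 0 -1;0 0 0 0 0 0 -1;0 0 0 0 0 0 -1' 60
```

```text
t: 3.65
tool_pos: [0.4224, 0.0125, 0.1]
tcp_rot: [-179.9, 0.2, -174.0]
wrist_force: [-0.1, 0.7, 0.1]
opening: 0.513
grip_force: 0.0
t: 4.15
tool_pos: [0.4215, 0.0125, 0.0987]
tcp_rot: [-180.0, 0.1, -174.0]
wrist_force: [1.0, -0.1, 1.0]
opening: 0.329
grip_force: 58.8
```

```bash
python3 -m crank '0 0 -10 0 0 0 -1;0 0 -20 0 0 0 -1;0 0 -30 0 0 0 -1;0 0 -36 0 0 0 -1;0 0 -36 0 0 0 -1' 60; python3 - <<'E'
from h import *
o=env.get_obs();p=o["tool_pos"];th=np.radians(6.08)
R=Ro.from_euler("xyz",o["tcp_rot"],degrees=True)
C=np.array([.6147,.0339]);r=np.linalg.norm(p[:2]-C);b=np.arctan2(p[1]-C[1],p[0]-C[0]);print("r",r,"ang",np.degrees(b)%360-186.08)
for k in range(1,11):
    a=.13*k; q=np.r_[C+.195*np.array([-np.cos(a+0-th),np.sin(a-th)]),p[2]]
    q0=np.r_[C+.195*np.array([-np.cos(th),-np.sin(th)]),p[2]]
    print(k,a,(R.inv().apply(q-q0)*1000).round(0))
E
```

```text
t: 4.65
tool_pos: [0.4237, 0.0128, 0.1347]
tcp_rot: [-180.0, 0.4, -174.0]
wrist_force: [10.3, 0.7, -11.0]
opening: 0.33
grip_force: 61.0
r 0.19213956872957272 ang 0.23047794016542866
1 0.13 [-2. 25.  0.]
2 0.26 [-6. 50.  0.]
3 0.39 [-15.  74.   0.]
4 0.52 [-26.  97.   0.]
5 0.65 [-40. 118.   0.]
6 0.78 [-56. 137.   0.]
7 0.91 [-75. 154.   0.]
8 1.04 [-96. 168.   1.]
9 1.17 [-119.  180.    1.]
10 1.3 [-143.  188.    1.]
```

```bash
python3 -m crank '0 12 0 0 0 0.065 -1;-2 25 0 0 0 0.13 -1;-4 38 0 0 0 0.195 -1;-6 50 0 0 0 0.26 -1;-10 62 0 0 0 0.325 -1;-15 74 0 0 0 0.39 -1;-20 86 0 0 0 0.455 -1;-26 97 0 0 0 0.52 -1' 60; python3 -c "
from h import *
c=snap('top','t1.png');marks('top',c,['knob'])"
```

```text
t: 5.45
tool_pos: [0.4391, 0.1109, 0.1338]
tcp_rot: [-180.0, 0.3, 156.1]
wrist_force: [10.1, -5.4, -10.2]
opening: 0.332
grip_force: 61.1
top knob 0.64 [0.435  0.1091 0.1468]
```

View pics/t1.png

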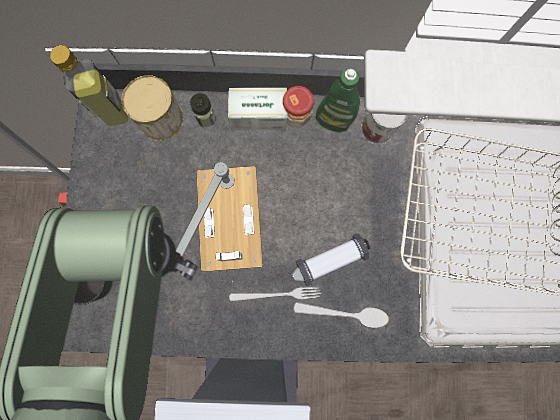

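The bar is out of the fork and turning, with the knob now near (190,272). I'm continuing along the same arc.

```bash
python3 -m crank '0 12 0 0 0 0.065 -1;-2 25 0 0 0 0.13 -1;-4 38 0 0 0 0.195 -1;-6 50 0 0 0 0.26 -1;-10 62 0 0 0 0.325 -1;-15 74 0 0 0 0.39 -1;-20 86 0 0 0 0.455 -1;-26 97 0 0 0 0.52 -1' 60;python3 -m crank '0 12 0 0 0 0.065 -1;-2 25 0 0 0 0.13 -1;-4 38 0 0 0 0.195 -1;-6 50 0 0 0 0.26 -1;-10 62 0 0 0 0.325 -1;-10 62 0 0 0 0.325 -1' 60
```

```text
t: 6.35
tool_pos: [0.5001, 0.1871, 0.132]
tcp_rot: [-179.7, 0.3, 126.3]
wrist_force: [6.0, -8.9, -9.5]
opening: 0.327
grip_force: 61.1
t: 6.95
tool_pos: [0.5551, 0.2152, 0.1307]
tcp_rot: [-179.6, 0.3, 107.7]
wrist_force: [3.7, -8.9, -9.6]
opening: 0.33
grip_force: 61.1
```

```bash
python3 -m crank '0 0 10 0 0 0 -1;0 0 20 0 0 0 -1;0 0 30 0 0 0 -1;0 0 32 0 0 0 -1;0 0 32 0 0 0 -1' 60;python3 -m crank '0 0 0 0 0 0 0;0 0 0 0 0 0 0.6;0 0 0 0 0 0 1;0 0 0 0 0 0 1;0 0 0 0 0 0 1;0 0 -40 0 0 0 1;0 0 -80 0 0 0 1;0 0 -120 0 0 0 1' 60; python3 -c "
from h import *
to([.449,-.195,.2],115.3)"
```

```text
t: 7.45
tool_pos: [0.5547, 0.2166, 0.1009]
tcp_rot: [-179.8, 0.2, 107.8]
wrist_force: [1.9, -7.3, -3.0]
opening: 0.329
grip_force: 60.3
t: 8.25
tool_pos: [0.5549, 0.219, 0.2234]
tcp_rot: [-179.9, -0.0, 107.8]
wrist_force: [0.9, 0.5, -0.5]
opening: 1.001
grip_force: 0.0
shift [-361.7 -227.6   23.5] turn [-0.001 -0.    -0.13 ] now [0.5549 0.219  0.2234] [-179.9   -0.   107.8] F [ 0.9  0.5 -0.5] open 1.0 t 8.25
```

```bash
python3 -m crank '-362 -228 0 0 0 -0.13 1;-362 -228 0 0 0 -0.13 1;-362 -228 0 0 0 -0.13 1;-362 -228 0 0 0 -0.13 1;-362 -228 0 0 0 -0.13 1;-362 -228 0 0 0 -0.13 1;-362 -228 0 0 0 -0.13 1;-362 -228 0 0 0 -0.13 1'; python3 -m crank '0 0 0 0 0 0 1;0 0 0 0 0 0 1'; python3 -c "
from h import *
to([.449,-.195,.2],115.3)
c=snap('wrist','w2.png');marks('wrist',c,['barrel']);barrel_mask('wrist',c,0.03)
c=snap('top');marks('top',c,['knob','post'])
c=snap('scene','s2.png');marks('scene',c,['knob','barrel'])
"
```

```text
t: 9.05
tool_pos: [0.4553, -0.1701, 0.2228]
tcp_rot: [180.0, 0.0, 115.3]
wrist_force: [1.4, -0.2, -0.0]
opening: 0.997
grip_force: 0.0
t: 9.25
tool_pos: [0.4557, -0.1694, 0.2225]
tcp_rot: [180.0, -0.0, 115.1]
wrist_force: [0.2, 1.1, -0.6]
opening: 0.997
grip_force: 0.0
shift [-20.4 -17.   22.5] turn [ 0.001 -0.    -0.004] now [ 0.4557 -0.1694  0.2225] [180.   -0.  115.1] F [ 0.2  1.1 -0.6] open 1.0 t 9.25
wrist barrel 0.92 [ 0.4494 -0.197   0.0254]
wrist barrel 0.28 [0.5253 0.0236 0.0463]
wrist barrel conf 0.79 rect [ 448.6 -195.1] [ 58.6 174.9] 25.6 pca yaw-of-axis 115.5 mean [ 0.4479 -0.1924]
top knob 0.94 [0.5535 0.2218 0.117 ]
top post 0.69 [0.6171 0.033  0.0719]
scene barrel 0.83 [ 0.4517 -0.1972  0.0276]
```

View pics/w2.png

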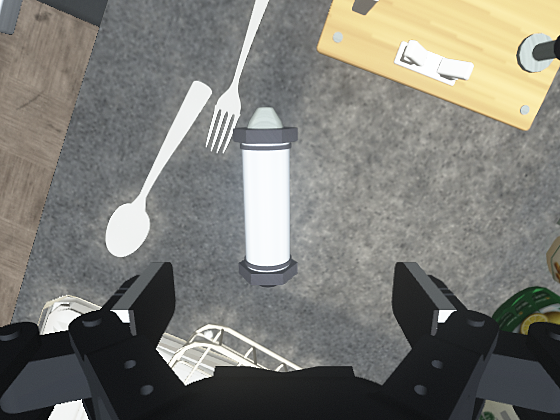

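The wrist view shows the barrel upright in the frame, with collars at (266,137) and (268,271). The finger paths at y≈205 are clear of the cutlery. I'm going down at its middle.

```bash
python3 -c "
from h import *
to([.4495,-.197,.010],115.5)
o=env.get_obs()
import cv2
c=snap('wrist')
print(ray(c,[[266,149],[268,261],[266,127],[268,285]],.045).round(4))"
```

```text
shift [-23.6 -18.7 212.3] turn [-0.    -0.    -0.002] now [ 0.4563 -0.1677  0.2223] [-180.    -0.   115.4] F [-0.4  1.2  0.8] open 1.0 t 9.7
[[ 0.4283 -0.1457  0.045 ]
 [ 0.4736 -0.2401  0.045 ]
 [ 0.4205 -0.1287  0.045 ]
 [ 0.484  -0.2627  0.045 ]]
```

```bash
python3 -m crank '-22 -18 50 0 0 0 1;-22 -18 100 0 0 0 1;-22 -18 140 0 0 0 1;-22 -18 170 0 0 0 1;-22 -18 195 0 0 0 1;-22 -18 210 0 0 0 1;-22 -18 211 0 0 0 1;-22 -18 211 0 0 0 1';python3 -c "
from h import *
to([.4495,-.197,.010],115.5)"
```

```text
t: 10.55
tool_pos: [0.4493, -0.196, 0.0114]
tcp_rot: [-180.0, -0.0, 115.3]
wrist_force: [-0.4, -0.9, -0.7]
opening: 1.003
grip_force: 0.0
shift [-1.  -0.2  1.4] turn [-0.    -0.    -0.004] now [ 0.4493 -0.196   0.0114] [-180.    -0.   115.3] F [-0.4 -0.9 -0.7] open 1.0 t 10.55
```

```bash
python3 -m crank '0 0 1 0 0 0 0.4;0 0 1 0 0 0 0.2;0 0 1 0 0 0 -0.1;0 0 1 0 0 0 -1;0 0 1 0 0 0 -1;0 0 1 0 0 0 -1;0 0 1 0 0 0 -1' 60;python3 -c "
from h import *
to([.4495,-.197,.010],115.5)"
```

```text
t: 11.25
tool_pos: [0.4502, -0.1966, 0.0117]
tcp_rot: [179.9, 0.1, 115.3]
wrist_force: [-0.3, 2.0, 6.0]
opening: 0.493
grip_force: 60.6
shift [-0.  -0.8  1.7] turn [ 0.001  0.002 -0.004] now [ 0.4502 -0.1966  0.0117] [1.799e+02 1.000e-01 1.153e+02] F [-0.3  2.   6. ] open 0.49 t 11.25
```

```bash
python3 -m crank '0 0 -20 0 0 0 -1;0 0 -50 0 0 0 -1;0 0 -90 0 0 0 -1;0 0 -130 0 0 0 -1;0 0 -130 0 0 0 -1' 70;python3 -c "
from h import *
to([.5252,.0243,.14],96.1)"
```

```text
t: 11.75
tool_pos: [0.453, -0.1986, 0.1463]
tcp_rot: [179.6, 0.6, 115.3]
wrist_force: [1.5, -0.9, -2.6]
opening: 0.488
grip_force: 72.6
shift [170.8 160.4   5.5] turn [0.008 0.01  0.335] now [ 0.453  -0.1986  0.1463] [179.6   0.6 115.3] F [ 1.5 -0.9 -2.6] open 0.49 t 11.75
```

```bash
python3 -m crank '20 19 0 0 0 0.04 -1;45 43 0 0 0 0.1 -1;75 70 0 0 0 0.16 -1;105 99 0 0 0 0.22 -1;135 127 0 0 0 0.28 -1;157 148 0 0 0 0.32 -1;169 159 0 0 0 0.335 -1;171 160 0 0 0 0.335 -1' 70; python3 -m crank '0 0 0 0 0 0 -1;0 0 0 0 0 0 -1';python3 -c "
from h import *
to([.5252,.0243,.14],96.1)
c=snap('wrist','w3.png');marks('wrist',c,['barrel','seat','cradle']);barrel_mask('wrist',c,0.155)
c=snap('top');marks('top',c,['barrel','knob'])
c=snap('scene','s3.png');marks('scene',c,['barrel','knob','cradle'])
"
```

```text
t: 12.55
tool_pos: [0.5197, 0.029, 0.1384]
tcp_rot: [-179.8, -0.1, 96.2]
wrist_force: [0.1, -1.1, -3.2]
opening: 0.493
grip_force: 72.3
t: 12.75
tool_pos: [0.5198, 0.0261, 0.1393]
tcp_rot: [-179.9, 0.0, 96.0]
wrist_force: [0.1, -0.3, -2.9]
opening: 0.493
grip_force: 72.3
shift [-2.4  5.2 -0.7] turn [-0.002  0.    -0.001] now [0.5198 0.0261 0.1393] [-179.9    0.    96. ] F [ 0.1 -0.3 -2.9] open 0.49 t 12.75
wrist barrel 0.84 [0.5224 0.0234 0.1538]
wrist barrel conf 0.86 rect [516.2  51.9] [ 58.3 126.8] 6.2 pca yaw-of-axis 96.3 mean [0.5157 0.0574]
top barrel 0.66 [0.5215 0.0232 0.1615]
top knob 0.22 [0.4527 0.0131 0.0879]
scene barrel 0.88 [0.5246 0.0223 0.1542]
scene knob 0.5 [0.5547 0.2186 0.1186]
scene cradle 0.71 [0.5232 0.0196 0.0006]
```

View pics/w3.png

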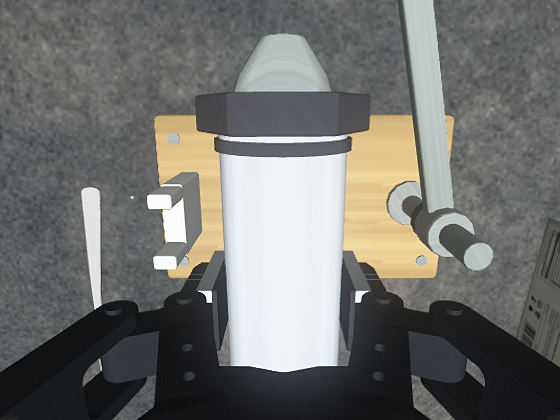

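View pics/s3.png

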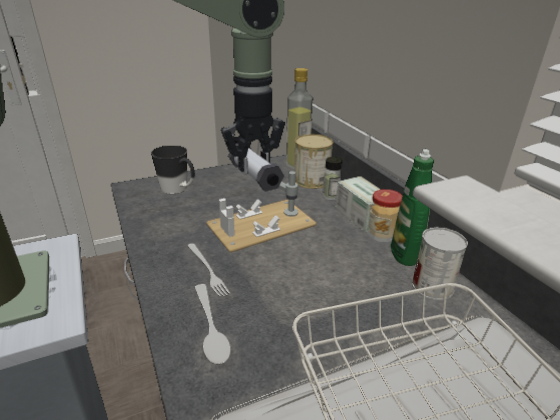

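Wrist and scene views show the barrel level and parallel to the cradle's y above the seat. The bar is well clear on the post side, running from (445,230) to (415,0) in the wrist view. I'm lowering the barrel.

```bash
python3 -m crank '1 5 5 0 0 0 -1;1 5 25 0 0 0 -1;1 5 45 0 0 0 -1;1 5 65 0 0 0 -1;1 5 80 0 0 0 -1;1 5 88 0 0 0 -1;1 5 90 0 0 0 -1;1 5 90 0 0 0 -1' 70;python3 -c "
from h import *
to([.5245,.0272,.0357],96.1)
c=snap('wrist','w4.png');marks('wrist',c,['barrel'])
c=snap('scene');marks('scene',c,['barrel','seat','cradle'])
c=snap('top');marks('top',c,['barrel'])
"
```

```text
t: 14.15
tool_pos: [0.526, 0.0284, 0.0504]
tcp_rot: [180.0, 0.0, 96.1]
wrist_force: [0.4, 0.0, -2.8]
opening: 0.488
grip_force: 72.3
shift [-1.  -1.6 14.7] turn [ 0.  0. -0.] now [0.526  0.0284 0.0504] [180.    0.   96.1] F [ 0.4  0.  -2.8] open 0.49 t 14.15
wrist barrel 0.66 [0.5273 0.0268 0.0644]
scene barrel 0.72 [0.531  0.0255 0.0666]
scene seat 0.9 [0.5246 0.0258 0.0528]
scene cradle 0.59 [5.235e-01 2.000e-02 4.000e-04]
top barrel 0.84 [0.5253 0.0242 0.0687]
top barrel 0.47 [0.5267 0.0258 0.0501]
```

View pics/w4.png

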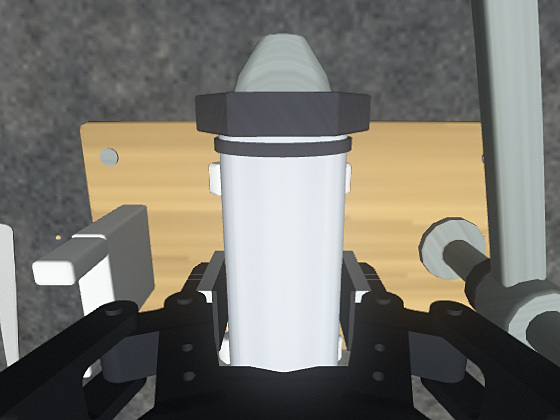

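```bash
python3 -c "
from h import *
c=snap('wrist')
A=np.radians(6.08)
f=lambda p: np.round(np.c_[(p[:,:2]-[.5252,.0243])@np.array([np.cos(A),np.sin(A)]),(p[:,:2]-[.5252,.0243])@np.array([-np.sin(A),np.cos(A)])]*1000,1)
print('saddle tips',f(ray(c,[[215,163],[215,195],[348,163],[348,195]],.045)))
print('collar top edges z=.0648+.026',f(ray(c,[[283,92],[283,135],[283,155]],.0908)))
print('ring z=.0648+.024',f(ray(c,[[283,140],[283,155]],.0888)))
print('plate edge',f(ray(c,[[83,123],[200,122],[450,122]],.012)))
"
```

```text
saddle tips [[-27.1  48.6]
 [-27.7  35.3]
 [ 26.7  48.6]
 [ 27.3  35.3]]
collar top edges z=.0648+.026 [[ 0.5 74.3]
 [ 0.5 63. ]
 [ 0.5 57.6]]
ring z=.0648+.024 [[ 0.5 61.5]
 [ 0.5 57.3]]
plate edge [[-96.9  63.5]
 [-39.6  63.6]
 [ 81.2  63.7]]
```

The saddle tips come out at y 35–49 mm and the collar at 63–74 mm, so the barrel is about 2 mm too far toward +y. I'll correct that while lowering.

```bash
python3 -m crank '-2 -1 0 0 0 0 -1;-2 -1 4 0 0 0 -1;-2 -1 8 0 0 0 -1;-2 -1 11 0 0 0 -1;-2 -1 12 0 0 0 -1;-2 -1 13 0 0 0 -1;-2 -1 13 0 0 0 -1' 70
```

```text
t: 15.3
tool_pos: [0.5248, 0.0263, 0.0372]
tcp_rot: [-180.0, -0.0, 96.1]
wrist_force: [-0.1, 0.3, -3.6]
opening: 0.491
grip_force: 72.3
```

```bash
python3 -m crank '0 0 1 0 0 0 -1;0 0 1 0 0 0 -1;0 0 2 0 0 0 -1;0 0 2 0 0 0 -1' 70
```

```text
t: 15.7
tool_pos: [0.525, 0.0263, 0.036]
tcp_rot: [180.0, 0.0, 96.1]
wrist_force: [-2.5, 0.2, 2.8]
opening: 0.495
grip_force: 73.2
```

```bash
python3 -m crank '0 0 1 0 0 0 -1;0 0 1 0 0 0 -1;0 0 1 0 0 0 0.1;0 0 1 0 0 0 0.2;0 0 1 0 0 0 0.4;0 0 1 0 0 0 0.6;0 0 1 0 0 0 0.6' 20; python3 -m crank '0 0 -20 0 0 0 0.6;0 0 -60 0 0 0 0.6;0 0 -105 0 0 0 0.6;0 0 -150 0 0 0 0.6;0 0 -180 0 0 0 0.8;0 0 -180 0 0 0 1'; python3 -c "
from h import *
c=snap('wrist','w5.png');marks('wrist',c,['barrel','knob'])
c=snap('scene');marks('scene',c,['knob','barrel'])
to([.5535,.2195,.2],107.8)"
```

```text
t: 16.4
tool_pos: [0.525, 0.0262, 0.0342]
tcp_rot: [180.0, 0.0, 96.1]
wrist_force: [-0.3, 0.5, 0.4]
opening: 0.798
grip_force: 0.0
t: 17.0
tool_pos: [0.5288, 0.0259, 0.2206]
tcp_rot: [179.3, 0.2, 96.1]
wrist_force: [0.4, -0.3, -0.1]
opening: 1.0
grip_force: 0.0
wrist barrel 0.56 [0.525  0.0248 0.0514]
scene knob 0.85 [0.5544 0.215  0.1169]
scene barrel 0.67 [0.5229 0.0231 0.0486]
shift [188.8  50.3  12.1] turn [-0.004 -0.001 -0.205] now [0.5235 0.0264 0.2121] [-1.798e+02 -1.000e-01  9.610e+01] F [-0.7  0.1 -0. ] open 1.0 t 17.3
```

View pics/w5.png

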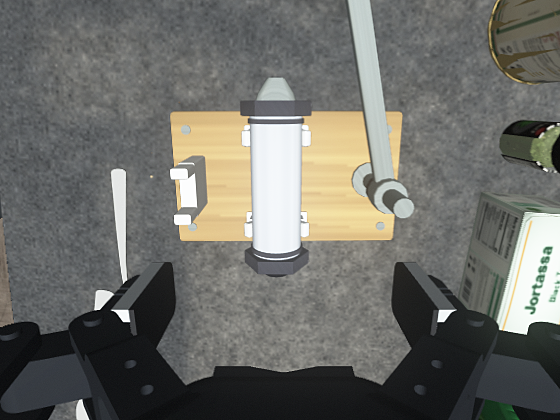

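The barrel lies level in both saddles, with collars at (276,107) and (276,260) just outside them. Back to the knob.

```bash
python3 -m crank '188 50 0 0 0 -0.205 1;188 50 0 0 0 -0.205 1;188 50 0 0 0 -0.205 1;188 50 0 0 0 -0.205 1;188 50 0 0 0 -0.205 1;188 50 0 0 0 -0.205 1;188 50 0 0 0 -0.205 1'; python3 -c "
from h import *
c=snap('wrist');marks('wrist',c,['knob'])
c=snap('scene');marks('scene',c,['knob'])
to([.5547,.2170,.099],107.8)"
```

```text
t: 18.0
tool_pos: [0.5541, 0.2175, 0.2131]
tcp_rot: [-179.9, 0.0, 107.8]
wrist_force: [-0.4, 0.4, -0.7]
opening: 1.002
grip_force: 0.0
wrist knob 0.57 [0.5553 0.2155 0.1179]
scene knob 0.97 [0.5557 0.2172 0.1173]
shift [-1.000e-01 -1.000e-01  1.152e+02] turn [-0.     0.    -0.002] now [0.5548 0.2172 0.2142] [-180.     0.   107.7] F [ 0.   0.8 -0.4] open 1.0 t 18.2
```

```bash
python3 -m crank '0 0 50 0 0 0 1;0 0 90 0 0 0 1;0 0 114 0 0 0 1;0 0 114 0 0 0 1;0 0 114 0 0 0 0.3;0 0 114 0 0 0 -0.3;0 0 114 0 0 0 -1;0 0 114 0 0 0 -1' 60;  python3 -m crank '0 0 0 0 0 0 -1;0 0 0 0 0 0 -1;0 0 0 0 0 0 -1;0 0 -10 0 0 0 -1;0 0 -20 0 0 0 -1;0 0 -30 0 0 0 -1;0 0 -38 0 0 0 -1;0 0 -38 0 0 0 -1' 60; python3 - <<'E'
from h import *
o=env.get_obs();p=o["tool_pos"];C=np.array([.6147,.0339]);d=p[:2]-C
print(p,o["tcp_rot"],"r",np.linalg.norm(d),"a",np.arctan2(d[1],-d[0])+np.radians(6.08))
E
```

```text
t: 19.0
tool_pos: [0.5559, 0.2188, 0.1023]
tcp_rot: [179.8, 0.0, 107.8]
wrist_force: [0.4, 1.2, 1.0]
opening: 0.343
grip_force: 59.3
t: 19.8
tool_pos: [0.5541, 0.2158, 0.1364]
tcp_rot: [-179.8, 0.2, 107.8]
wrist_force: [3.8, -5.1, -10.3]
opening: 0.337
grip_force: 59.9
[0.55414288 0.21580815 0.13640546] [-179.79666273    0.22317143  107.83288852] r 0.19172308174586677 a 1.3555523713330528
```

```bash
python3 -m crank '0 -12 0 0 0 -0.065 -1;-2 -25 0 0 0 -0.13 -1;-4 -38 0 0 0 -0.195 -1;-6 -50 0 0 0 -0.26 -1;-10 -62 0 0 0 -0.325 -1;-15 -74 0 0 0 -0.39 -1;-20 -86 0 0 0 -0.455 -1;-26 -97 0 0 0 -0.52 -1' 60;python3 -m crank '0 -12 0 0 0 -0.065 -1;-2 -25 0 0 0 -0.13 -1;-4 -38 0 0 0 -0.195 -1;-6 -50 0 0 0 -0.26 -1;-10 -62 0 0 0 -0.325 -1;-15 -74 0 0 0 -0.39 -1;-20 -86 0 0 0 -0.455 -1;-26 -97 0 0 0 -0.52 -1' 60; python3 - <<'E'
from h import *
o=env.get_obs();p=o["tool_pos"];C=np.array([.6147,.0339]);d=p[:2]-C
print("r",np.linalg.norm(d),"a",np.arctan2(d[1],-d[0])+np.radians(6.08)); to([.4222,.0128,p[2]],-174)
E
```

```text
t: 20.6
tool_pos: [0.4708, 0.1617, 0.1368]
tcp_rot: [-179.9, 0.2, 137.8]
wrist_force: [8.4, -5.4, -11.1]
opening: 0.342
grip_force: 59.9
t: 21.4
tool_pos: [0.4258, 0.0738, 0.1379]
tcp_rot: [180.0, 0.3, 167.6]
wrist_force: [9.7, -1.1, -10.8]
opening: 0.337
grip_force: 59.9
r 0.193068026678089 a 0.31446875878314284
shift [ -9.6 -60.4   0. ] turn [-0.001  0.005 -0.322] now [0.4258 0.0738 0.1379] [180.    0.3 167.6] F [  9.7  -1.1 -10.8] open 0.34 t 21.4
```

```bash
python3 -m crank '0 -12 0 0 0 -0.065 -1;-2 -25 0 0 0 -0.13 -1;-4 -38 0 0 0 -0.195 -1;-7 -49 0 0 0 -0.26 -1;-9 -58 0 0 0 -0.31 -1;-10 -61 0 0 0 -0.322 -1;-10 -61 0 0 0 -0.322 -1' 60; python3 - <<'E'
from h import *
o=env.get_obs();p=o["tool_pos"];C=np.array([.6147,.0339]);d=p[:2]-C
print("r",np.linalg.norm(d),"a",np.arctan2(d[1],-d[0])+np.radians(6.08)); to([.4215,.0125,p[2]],-174)
c=snap('top','t2.png');marks('top',c,['knob'])
E
```

```text
t: 22.1
tool_pos: [0.4223, 0.013, 0.1379]
tcp_rot: [180.0, 0.3, -174.2]
wrist_force: [8.8, 1.6, -10.0]
opening: 0.34
grip_force: 60.0
r 0.19348630577711598 a -0.0022720417606592047
shift [ 0.9 -0.4 -0. ] turn [ 0.     0.005 -0.004] now [0.4223 0.013  0.1379] [ 180.     0.3 -174.2] F [  8.8   1.6 -10. ] open 0.34 t 22.1
```

View pics/t2.png

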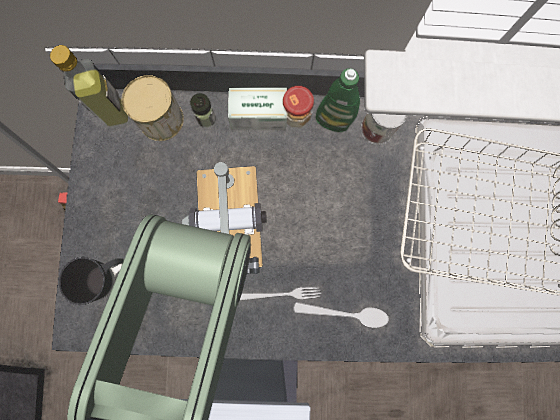

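The bar (post at (222,173)) now runs straight over the barrel, at the original angle. I'm lowering it into the fork.

```bash
python3 -m crank '0 0 6 0 0 0 -1;0 0 12 0 0 0 -1;0 0 18 0 0 0 -1;0 0 22 0 0 0 -1;0 0 25 0 0 0 -1;0 0 27 0 0 0 -1;0 0 28 0 0 0 -1' 60
```

```text
t: 22.9
tool_pos: [0.4214, 0.0131, 0.1103]
tcp_rot: [-180.0, 0.1, -174.1]
wrist_force: [2.6, 0.6, -0.5]
opening: 0.341
grip_force: 60.0
```

```bash
python3 -m crank '0 0 1 0 0 0 -1;0 0 2 0 0 0 -1;0 0 2 0 0 0 -1' 60
```

```text
t: 23.2
tool_pos: [0.4207, 0.013, 0.1092]
tcp_rot: [-180.0, 0.0, -174.1]
wrist_force: [-1.3, 0.5, 6.4]
opening: 0.339
grip_force: 59.9
```

```bash
python3 -m crank '0 0 -1 0 0 0 -0.1;0 0 -1 0 0 0 0.3;0 0 -1 0 0 0 0.7;0 0 -1 0 0 0 1;0 0 -1 0 0 0 1;0 0 -40 0 0 0 1;0 0 -80 0 0 0 1;0 0 -120 0 0 0 1' 20; python3 -m crank '-40 60 -120 0 0 0 1;-40 100 -120 0 0 0 1;-40 150 -120 0 0 0 1;-40 150 -120 0 0 0 1'; python3 -c "
from h import *
a=snap('scene','s6.png');marks('scene',a,['barrel','knob','fork']);b=snap('top','t6.png');marks('top',b,['barrel','knob'])
x=cv2.resize(a['frame'][150:270,150:350],(800,480))[:,:,::-1]
y=cv2.resize(b['frame'][150:290,170:290],(514,600))[:,:,::-1]
z=np.zeros((600,800,3),np.uint8);z[:300,:500]=cv2.resize(x,(500,300));z[:350,500:]=cv2.resize(y,(300,350));cv2.imwrite('pics/f.png',z[:350])"
```

```text
t: 24.0
tool_pos: [0.42, 0.0132, 0.2292]
tcp_rot: [180.0, -0.1, -174.1]
wrist_force: [-0.1, 0.2, 0.5]
opening: 1.002
grip_force: 0.0
t: 24.4
tool_pos: [0.4452, 0.1639, 0.3483]
tcp_rot: [-180.0, 0.1, -174.2]
wrist_force: [0.0, 0.6, 0.3]
opening: 0.995
grip_force: 0.0
scene barrel 0.8 [0.5272 0.0236 0.0545]
scene knob 0.76 [0.4239 0.0114 0.1242]
scene fork 0.64 [0.4542 0.0157 0.0791]
top barrel 0.82 [0.5285 0.0249 0.0556]
top knob 0.58 [0.4208 0.0153 0.1243]
```

View pics/f.png

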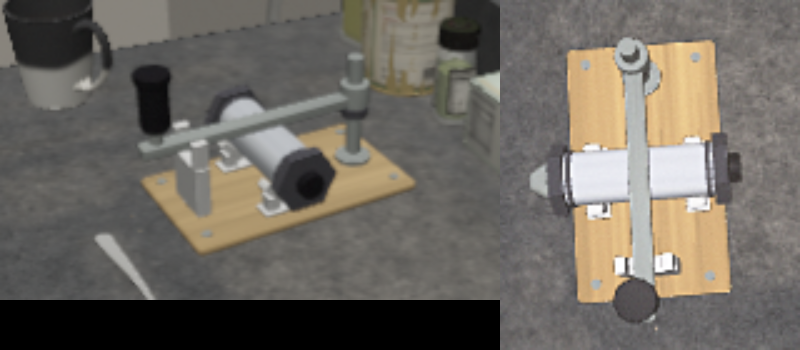

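The bar sits in the fork slot at (645,265), across the middle of the barrel, and the knob is at about 0.124 m, so the lift is about 0.006–0.008. The collars are outside the saddles.

```bash
python3 -c "
from rig import env
print(env.hand_in())"
```

```text
the job is handed in; nothing more can be done
None
```

The job is handed in at about 24.5 s: the barrel is seated in the V saddles with its collars outside them, and the bar is back in the fork, pressing on the barrel and released, with the gripper clear; the hand-in returned no verdict.

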